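# Caliper closed on the bored bush

### The job

Of the three metal test pieces on the worktop, take the tube (the bush with the hole through it), stand it upright on the plate of the bench caliper between the jaws, and slide the moving jaw by its thumb tab until the tube is held in contact with both jaws. Stop at contact: do not force the slide so that the jaw cocks over. Leave the tab and the tube released.

Things in the scene. Friction and masses are not known exactly. Their poses are not given: they have to be found in the camera images.
- bush: Tube to measure: bare aluminium, outer diameter 36 mm, bore 22 mm right through, 50 mm tall, 0.2 kg, upright and loose on the worktop. Origin at the centre of its underside, z along the bore. A solid round rod and a square block of the same metal, width and height stand near it, at least 70 mm away centre to centre; the three change places.
- caliper: Fixed bench caliper. Origin: centre of the underside of its grey plate, 130 (x) by 200 (y) by 8 mm; z up, x away from the robot, y left. Beam along y at x 35 to 55 mm, top z 24. Jaws 12 mm thick, top z 28, reach from the beam to x -47. Fixed jaw's face: y = -78, looking to +y; the moving jaw starts 75 to 90 mm from it. Stand the part at x -35 to 10; the jaw pushes it along y to the fixed face.
- thumb_tab (a point): Centre (z 47 mm) of the moving jaw's black upright tab: 12 mm thick along the caliper's y, 24 mm along x, z 30 to 62, on a dark carriage 44 (y) by 34 mm. Always at x = 45 mm in the caliper's frame. Opening between the jaws = its y there + 56 mm, so y = -20 mm when closed on a 36 mm part. Slides along y, closing to -y, with 3 N friction; stays where left.
- jaw (a joint): Rocking of the moving jaw on its carriage about z, rad: 0 when parallel to the fixed jaw, negative when its free end lags behind. A spring (6 N m/rad about the beam) holds it at 0; pushing the carriage on after contact cocks it: with the part 50 mm from the beam's middle each mm too far adds 2.4 N and -0.02 rad. Once the tab is let go it settles at about -0.03 rad and keeps the part nipped.

How it is judged:
By the outcome, as a careful person would: the job done as asked, in the order asked, and still so for the second after the job is handed in, with the robot touching nothing.
It also fails if it takes over 45 s, if anything falls off the work surface, if the arm or the gripper's body presses on something with over 40 N, if the wrist force passes 120 N, or if a joint passes its speed limit or range.

### The arm

A 7-joint arm with a two-finger parallel gripper is mounted at the origin on a cart in front of the work surface, level with it; the furniture and walls round the work are solid. World frame = base frame: x ahead of the robot, y to its left, z up, the work surface at z = 0. Lengths are in m, angles in rad, forces in N, time in s.
With the tool pointing down it reaches from about 0.4 to 0.85 m from the base axis. Payload 10.4 kg.
Tool frame: the origin (TCP) lies at the very end of the fingers, on their centre line; the grasp point (between the pads) lies 19 mm behind it; z points along the fingers, y is the line along which they close (so a half turn about z gives the same grasp; the last joint's range is limited). The gripper opens to 87 mm and grips with 3 to 60 N. Pads are 19 mm wide; open, the fingers measure 117 mm over their backs; the gripper's body (75 mm by 190 mm) begins 51 mm behind the grasp point.
Start: joints at [-1.28, 0.332, -0.065, 1.46, 0.022, 1.35, -0.088], TCP at [0.193, 0.595, 0.223] pointing down, gripper open.
Joint ranges: [-2.6, 2.6], [-0.5, 2.12], [-1.47, 1.34], [0.16, 2.42], [-1.27, 4.41], [0.06, 2.06], [-2.6, 2.6]. Speed limits (rad/s): [2.22, 2.22, 2.79, 2.79, 3.14, 3.14, 3.14].

### API

Orientations are given as a unit quaternion [x, y, z, w].
In Python, from bench import * gives the robot as it stands.
- The arm moves only by the tool step_arm, never from a script. Its arguments are lists of equal length, an entry for each row: "delta_pos": the shift along the world's x, y, z in units of 25 mm (1.0 is 25 mm), a list of three; "turn": the turn about the world's z in units of 0.12 rad (1.0 is 0.12 rad). In form: {"delta_pos": [[tx, ty, tz], ...], "turn": [turn, ...]}. A call has 1 to 12 rows; each row shifts and turns the commanded pose from where the row before left it; what a row does not reach is not made up. A row lasts 1/10 s, in which the tool goes at most 50 mm and 8.59 degrees, less where a joint would pass 70% of its speed; a pose out of reach is approached as far as the arm can. A call with a number of a shift or a turn outside -1 to 1 is refused whole. A call with a gripper value outside its range is refused whole. "grip" is the closure, from 0 (fully open) to 1 (shut), set as the call begins (left out, the last holds). The fingers move at their own pace and stop on an object; "newtons" is the grip in N (left out, the last holds). Time passes only in rows, so rows that do not move let the fingers close. It gives the time, the measured TCP pose, the force, the opening and the grip force at its end, in the units of the state.
- read_state(): the state, without advancing time (a new reading comes with each control period).
- camera(name): name is "side" or "top"; returns a dict with "image" (420x560x3 uint8, red, green, blue), "z_map" (420x560 float32, m along the optical axis (not along the pixel's ray), 0 where there is no reading), "mtx" (3x3 intrinsics, pixels), "dist" ([k1, k2, p1, p2, k3] as OpenCV has them; the pictures are not rectified), "view" (4x4, takes a point from world to camera coordinates). Camera axes: x right, y up, looking along -z (the intrinsics and any distortion apply to the point x, -y, -z); pixel columns grow to the right and rows downward; lengths in m; the calibration is good to about 2 mm. A picture is of the moment at which its call begins.
- close_job(): hands the job in; it is judged then, once.
The state is a dict: "time": time; "joint_positions": joint angles; "joint_vel": joint speeds; "joint_torque": joint torques, N m; "ee_pos": TCP position; "eef_rot": TCP orientation; "ft_force": force on the tool from outside, world axes, zero at the start; "torque": the same for the moment, N m; "width": finger opening in m; "grip_force": force on a finger pad.
Only numpy, scipy, OpenCV 4.12 (cv2) and the standard library are available. Lean on these libraries where they do the work, as an engineer would, in place of code of your own. Each camera call takes 0.05 s, during which the arm holds its last target. There are 200 camera calls.

## Working session

There is one attempt and no reset: what is moved stays moved. The work goes in short steps, Python scripts to look and compute and a tool call to move; the robot and the scene stay as the last step left them, time stands still between calls to the robot, and variables do not carry over. Pictures are saved under pics/ and viewed, at most 10 in all, crops included, and the job is handed in when it is done.

Besides the shell and the picture viewer there is one more tool, called after "Request:" as a command line: name --pt "numbers of a row" for each row, then --argument value for the rest. step_arm: Moves the arm, as the interface text tells. Shifts and turns lie within -1 to 1; 1 stands for 25 mm of shift or 0.12 rad of turn. Its arguments: {"type":"object","properties":{"delta_pos":{"type":"array"},"turn":{"type":"array"},"grip":{"type":"number"},"newtons":{"type":"number"}},"required":["delta_pos","turn"]}

```bash
mkdir -p pics; ls
python3 - <<'E'
from bench import *
import cv2,numpy as np,pickle
d={n:camera(n) for n in("top","side")}
pickle.dump(d,open("c0.pkl","wb"))
for n in d: cv2.imwrite(f"pics/{n}0.png",d[n]["image"][:,:,::-1]); print(n,d[n]["mtx"],d[n]["dist"],np.round(d[n]["view"],3))
s=read_state();print(s["ee_pos"],s["eef_rot"],s["time"])
E
```

```text
pics
top [[442.04726428   0.         280.25801358]
 [  0.         442.04726428 207.51186149]
 [  0.           0.           1.        ]] [-0.11716273  0.          0.          0.          0.        ] [[ 0.002 -0.998  0.058 -0.198]
 [ 0.986  0.012  0.168 -0.516]
 [-0.168  0.057  0.984 -0.798]
 [ 0.     0.     0.     1.   ]]
side [[413.78085991   0.         276.68390312]
 [  0.         413.78085991 211.09024834]
 [  0.           0.           1.        ]] [0.03348817 0.         0.         0.         0.        ] [[ 0.842 -0.539 -0.007 -0.549]
 [ 0.255  0.388  0.886 -0.119]
 [-0.475 -0.748  0.464 -0.756]
 [ 0.     0.     0.     1.   ]]
[0.19283173 0.59414989 0.2218284 ] [ 1.56270527e-01  9.87714083e-01 -6.38026509e-04 -8.05026406e-05] 0.1
```

View pics/top0.png

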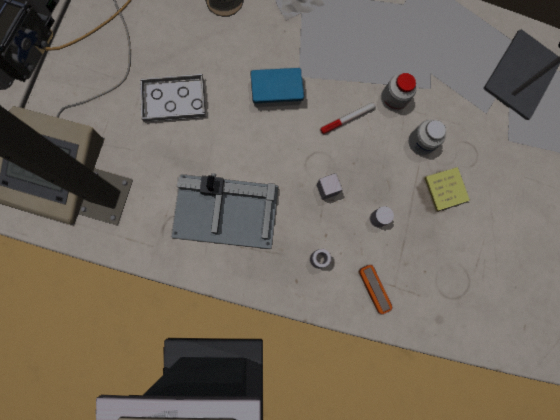

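View pics/side0.png

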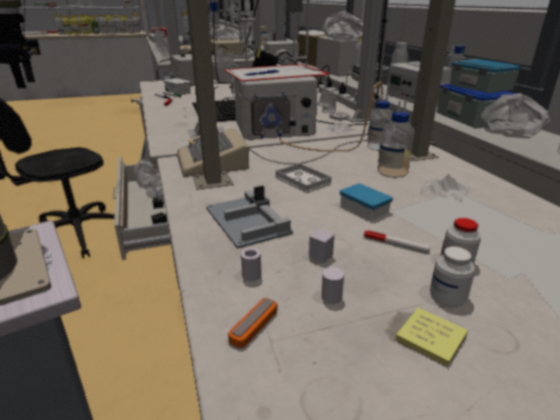

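The top view shows the tube at about (321,259), the block at (329,186) and the rod at (384,217). The caliper is at about (225,212) with its tab at (211,184), and a post stands left of it at about (118,200). Next I'll measure these.

```bash
cat > h.py <<'E'
import cv2,numpy as np
def ray(c,uv,z):
    "pixels -> world points on plane(s) z"
    p=cv2.undistortPoints(np.float64(uv).reshape(-1,1,2),c["mtx"],c["dist"]).reshape(-1,2)
    V=c["view"];R=V[:3,:3];o=-R.T@V[:3,3]
    d=np.c_[p[:,0],-p[:,1],-np.ones(len(p))]@R
    return o+d*((z-o[2])/d[:,2])[:,None]
def world(c):
    "z_map -> world points HxWx3"
    h,w=c["z_map"].shape;u,v=np.meshgrid(np.arange(w),np.arange(h))
    p=cv2.undistortPoints(np.float64(np.stack([u,v],-1)).reshape(-1,1,2),c["mtx"],c["dist"]).reshape(-1,2)
    Z=c["z_map"].reshape(-1,1);q=np.c_[p[:,0],-p[:,1],-np.ones(len(p))]*Z
    V=c["view"];return ((q-V[:3,3])@V[:3,:3]).reshape(h,w,3)
E
python3 - <<'E'
from h import *
import pickle
d=pickle.load(open("c0.pkl","rb"));c=d["top"];W=world(c)
print("table z",np.median(W[280:300,200:300,2]),"plate",W[225:240,185:205,2].mean())
for n,(u,v) in dict(tube=(321,259),block=(329,186),rod=(384,217)).items():
    P=W[v-20:v+20,u-20:u+20];m=P[...,2]>.042
    q=P[m];print(n,m.sum(),np.round(q.mean(0),4),np.round((q.min(0)+q.max(0))/2,4),np.round(np.ptp(q,0),4), "mid z",np.round(P[20,20],4))
P=W[165:250,165:285].reshape(-1,3)
m=(P[:,2]>.004)
k=cv2.minAreaRect(np.float32(P[m][:,:2]));print("plate rect",k)
t=P[P[:,2]>.05];print("tab",len(t),t.mean(0),t.min(0),t.max(0))
im=c["image"][:,:,::-1]
a=cv2.resize(im[160:260,160:290],None,fx=6,fy=6,interpolation=cv2.INTER_CUBIC)
cv2.imwrite("pics/crop.png",a[:600,:800])
E
```

```text
table z -0.00044042765988555203 plate 0.010675628443134935
tube 188 [ 0.42   -0.2683  0.0759] [ 0.4067 -0.2174  0.4629] [0.0635 0.1436 0.8417] mid z [ 0.4218 -0.2786  0.003 ]
block 349 [ 0.5613 -0.2896  0.0639] [ 0.4815 -0.2305  0.4636] [0.2132 0.1698 0.8402] mid z [ 0.5612 -0.2892  0.0491]
rod 278 [ 0.5031 -0.3932  0.0614] [ 0.4489 -0.2808  0.4629] [0.148  0.2703 0.8417] mid z [ 0.5008 -0.3962  0.0515]
plate rect ((0.4978647828102112, -0.07449938356876373), (0.21869520843029022, 0.2306482344865799), 84.32030487060547)
tab 134 [ 0.50727541 -0.08537858  0.30623926] [ 0.37489965 -0.1456074   0.05066711] [ 0.57675575 -0.05198181  0.8837341 ]
```

View pics/crop.png

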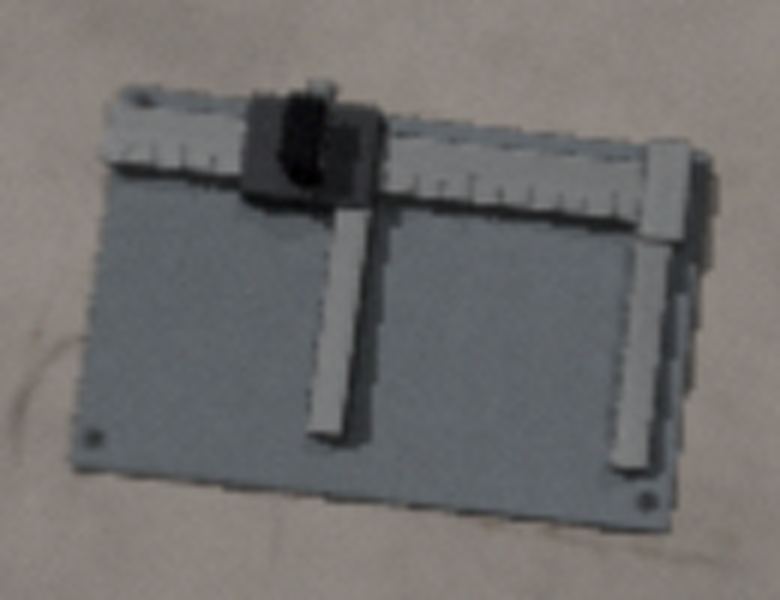

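The crop shows the plate corners at full-image pixels (172,238), (271,248), (278,185) and (180,174). The fixed jaw's top face edge runs (266,200) to (262,237), the moving jaw's right edge (221,195) to (216,232), and the black tab sits at about (211,182).

Run:
```python
from h import *
import pickle
d=pickle.load(open("c0.pkl","rb"));c=d["top"];W=world(c)
for n,(u,v) in dict(tube=(321,259),block=(329,186),rod=(384,217)).items():
    P=W[v-20:v+20,u-20:u+20];m=(P[...,2]>.042)&(P[...,2]<.058)
    q=P[m];print(n,m.sum(),np.round((q.min(0)+q.max(0))/2,4),np.round(np.ptp(q,0),4))
    if n!="block": print("  circ",cv2.minEnclosingCircle(np.float32(q[:,:2])))
cr=lambda L:np.array(L)/6+160-.42
f=lambda L,z:ray(c,cr(L),z)
k=f([(72,468),(668,530),(712,150),(118,88)],.008)
print("corners",np.round(k,4), [round(np.linalg.norm(k[i]-k[(i+1)%4]),4) for i in range(4)]); print("centre",k.mean(0))
fj=f([(640,240),(612,465)],.028);mj=f([(370,210),(341,435)],.028)
print("fixed",fj,"moving",mj)
ax=lambda a,b:np.degrees(np.arctan2((a-b)[1],(a-b)[0]))
print("x-axis angle: left,right edges, jaws",ax(k[3],k[0]),ax(k[2],k[1]),ax(fj[0],fj[1]),ax(mj[0],mj[1]),"y edges-90",ax(k[0],k[1])-90,ax(k[3],k[2])-90)
P=W[165:250,165:285].reshape(-1,3);I=c["image"][165:250,165:285].reshape(-1,3)
m=(P[:,2]>.052)&(P[:,2]<.07)&(I.max(1)<60);t=P[m];print("tab top",len(t),t.mean(0),t.min(0),t.max(0))
g=np.float32(P[(P[:,2]>.006)&(P[:,2]<.066)&(P[:,0]<.62)][:,:2]);print(cv2.minAreaRect(g))
# post and surroundings heights
P=W[100:300,60:400].reshape(-1,3);hi=P[(P[:,2]>.08)&(P[:,0]>.3)&(P[:,0]<.8)];print("high:",hi.min(0),hi.max(0))
```

```text
tube 182 [ 0.4213 -0.2723  0.0479] [0.0342 0.0339 0.0117]
  circ ((0.421794056892395, -0.2731297016143799), 0.017936840653419495)
block 343 [ 0.5656 -0.2928  0.0483] [0.0451 0.0452 0.0096]
rod 274 [ 0.5052 -0.3978  0.0477] [0.0352 0.0363 0.0113]
  circ ((0.5053573250770569, -0.3977956473827362), 0.01869373954832554)
corners [[ 0.4616  0.0186  0.008 ]
 [ 0.443  -0.1781  0.008 ]
 [ 0.5717 -0.1922  0.008 ]
 [ 0.5903  0.0087  0.008 ]] [np.float64(0.1975), np.float64(0.1294), np.float64(0.2018), np.float64(0.1291)]
centre [ 0.5166468  -0.08574995  0.008     ]
fixed [[ 0.53657521 -0.16758467  0.028     ]
 [ 0.46238571 -0.15907645  0.028     ]] moving [[ 0.54542709 -0.07901559  0.028     ]
 [ 0.4712569  -0.07146348  0.028     ]]
x-axis angle: left,right edges, jaws -4.412726018976285 -6.281271642051584 -6.542227870748037 -5.813897467948801 y edges-90 -5.379045938186451 -5.300879893388725
tab top 88 [ 0.56313239 -0.05976095  0.06079229] [ 0.55247611 -0.06644576  0.05221219] [ 0.57474967 -0.05198181  0.06555915]
((0.5191656947135925, -0.08544846624135971), (0.20122243463993073, 0.1353689581155777), 84.38776397705078)
high: [ 0.37489965 -0.1456074   0.08001025] [0.671298   0.23164384 0.8837341 ]
```

Run:
```python
from h import *
import pickle
d=pickle.load(open("c0.pkl","rb"));c=d["top"]
print(ray(c,[(80,215),(88,172),(131,185),(120,223),(118,205)],0.))
for n in d:
    P=world(d[n]).reshape(-1,3);P=P[(d[n]["z_map"].ravel()>0)&(P[:,2]>.07)&(P[:,2]<.6)&(P[:,0]>.1)&(P[:,0]<.75)&(P[:,1]>-.45)&(P[:,1]<.7)]
    g=np.unique(np.round(P[:,:2]/.05)*.05,axis=0,return_inverse=True,return_counts=True)
    for i,(q,k) in enumerate(zip(g[0],g[2])):
        if k>15: print(n,np.round(q,2),k,"z",np.round(P[g[1].ravel()==i,2].max(),2))
```

```text
[[0.50551152 0.20879099 0.        ]
 [0.59506163 0.1992408  0.        ]
 [0.56863232 0.10776476 0.        ]
 [0.49033905 0.12546283 0.        ]
 [0.52697227 0.13182511 0.        ]]
top [0.5  0.15] 1082 z 0.43
top [0.55 0.15] 2986 z 0.45
top [0.55 0.2 ] 166 z 0.36
top [0.6 0.2] 94 z 0.08
top [0.65 0.15] 56 z 0.08
top [0.65 0.2 ] 612 z 0.08
top [0.65 0.25] 470 z 0.08
top [0.65 0.3 ] 91 z 0.08
top [0.7 0.2] 17 z 0.08
top [0.7  0.25] 144 z 0.08
top [0.7 0.3] 277 z 0.08
top [0.7  0.35] 56 z 0.08
side [0.15 0.5 ] 216 z 0.34
side [0.15 0.55] 197 z 0.39
side [0.2 0.5] 268 z 0.34
side [0.2  0.55] 929 z 0.43
side [0.2 0.6] 129 z 0.43
side [0.2  0.65] 224 z 0.32
side [0.25 0.55] 17 z 0.43
side [0.25 0.6 ] 50 z 0.43
side [0.25 0.65] 154 z 0.33
side [0.5  0.15] 688 z 0.44
side [0.55 0.1 ] 137 z 0.44
side [0.55 0.15] 2209 z 0.44
side [0.55 0.2 ] 108 z 0.44
side [0.6 0.2] 18 z 0.08
side [0.65 0.15] 27 z 0.08
side [0.65 0.2 ] 114 z 0.08
side [0.65 0.25] 101 z 0.08
side [0.65 0.3 ] 70 z 0.08
side [0.7  0.25] 20 z 0.08
side [0.7 0.3] 41 z 0.08
side [0.7  0.35] 19 z 0.08
side [0.7 0.6] 61 z 0.43
```

Request:
step_arm --pt "0.62 -1 0" --pt "0.62 -1 0" --pt "0.62 -1 0" --pt "0.62 -1 0" --pt "0.62 -1 0" --pt "0.62 -1 0" --pt "0.62 -1 0" --pt "0.62 -1 0" --pt "0.62 -1 0" --pt "0.62 -1 0" --pt "0.62 -1 0" --pt "0.62 -1 0" --turn '[0,0,0,0,0,0,0,0,0,0,0,0]' --grip 0

```text
time: 1.3
ee_pos: [0.3793, 0.2933, 0.2223]
eef_rot: [0.156, 0.988, -0.0, -0.0]
ft_force: [0.4, -0.1, -0.2]
width: 0.087
grip_force: 0.0
```

Request:
step_arm --pt "0 -1 0" --pt "0 -1 0" --pt "0 -1 0" --pt "0 -1 0" --pt "0 -1 0" --pt "0 -1 0" --pt "0.13 -1 0" --pt "0.13 -1 0" --pt "0.13 -1 0" --pt "0.13 -1 0" --pt "0.13 -1 0" --pt "0.13 -1 0" --turn '[0,0,0,0,0,0,0,0,0,0,0,0]'

```text
time: 2.5
ee_pos: [0.3982, -0.0066, 0.2224]
eef_rot: [0.156, 0.988, 0.0, -0.0]
ft_force: [-0.0, 0.8, 0.3]
width: 0.087
grip_force: 0.0
```

Request:
step_arm --pt "0.1 -0.9 0" --pt "0.1 -0.9 0" --pt "0.1 -0.9 0" --pt "0.1 -0.9 0" --pt "0.1 -0.9 0" --pt "0.1 -0.9 0" --pt "0.1 -0.9 0" --pt "0.1 -0.9 0" --pt "0.1 -0.9 0" --pt "0 -0.9 0" --pt "0 -0.9 0" --pt "0 -0.8 0" --turn '[0,0,0,-1,-1,-1,-1,-1,-1,-1,-1,-1]'

```text
time: 3.7
ee_pos: [0.4206, -0.274, 0.2224]
eef_rot: [0.644, 0.765, -0.0, -0.0]
ft_force: [0.1, 0.2, 0.9]
width: 0.0871
grip_force: 0.0
```

Request:
step_arm --pt "0.04 0.04 -1" --pt "0 0 -1" --pt "0 0 -1" --pt "0 0 -1" --pt "0 0 -1" --pt "0 0 -1" --pt "0 0 -0.8" --pt "0 0 -0.6" --pt "0 0 -0.5" --pt "0 0 -0.35" --pt "0 0 0" --pt "0 0 0" --turn '[-0.75,-0.75,-0.73,0,0,0,0,0,0,0,0,0]'

```text
time: 4.9
ee_pos: [0.4222, -0.2723, 0.0168]
eef_rot: [0.738, 0.674, 0.0, 0.0]
ft_force: [0.1, -0.1, -0.2]
width: 0.0871
grip_force: 0.0
```

Request:
step_arm --pt "0 0 0" --pt "0 0 0" --pt "0 0 0" --pt "0 0 0" --pt "0 0 0" --pt "0 0 0" --pt "0 0 0" --pt "0 0 0" --turn '[0,0,0,0,0,0,0,0]' --grip 1 --newtons 20

```text
time: 5.7
ee_pos: [0.4219, -0.272, 0.0163]
eef_rot: [0.738, 0.674, 0.0, 0.0]
ft_force: [-0.8, -0.1, -0.1]
width: 0.035
grip_force: 20.0
```

Request:
step_arm --pt "0 0 0.8" --pt "0 0 0.8" --pt "0 0 0.8" --pt "0 0 0.8" --pt "0.4 0.7 0" --pt "0.4 0.7 0" --pt "0.4 0.7 0" --pt "0.4 0.7 0" --pt "0.4 0.7 0" --pt "0.4 0.7 0" --pt "0.4 0.7 0" --pt "0.22 0.46 0" --turn '[0,0,0,0,0,0,0,0,0,0,0,0]'

```text
time: 6.9
ee_pos: [0.4978, -0.1365, 0.096]
eef_rot: [0.738, 0.675, -0.0, -0.0]
ft_force: [0.8, -0.1, -1.6]
width: 0.0349
grip_force: 20.0
```

Run:
```python
from bench import *
import cv2
c=camera("side");a=c["image"][170:280,190:320,::-1]
cv2.imwrite("pics/s1.png",cv2.resize(a,None,fx=5,fy=5,interpolation=cv2.INTER_CUBIC))
s=read_state();print(s["ee_pos"],s["width"],s["ft_force"])
```

```text
[ 0.49848415 -0.134857    0.09597326] 0.03501727491702027 [ 0.9227088   2.11842991 -3.03868614]
```

View pics/s1.png

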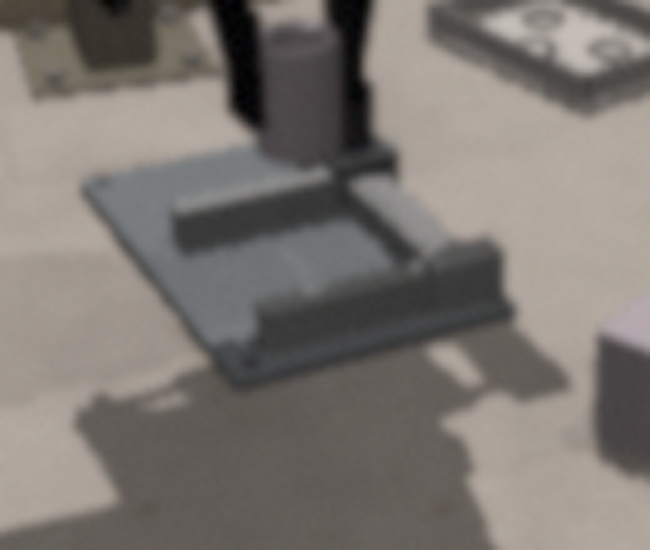

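The tube is held upright above the plate (crop about (300,95)), with the jaws visible and clear below it. Lowering now.

Request:
step_arm --pt "-0.02 -0.12 -0.5" --pt "-0.02 0 -0.5" --pt "0 0 -0.5" --pt "0 0 -0.5" --pt "0 0 -0.4" --pt "0 0 -0.24" --pt "0 0 -0.1" --pt "0 0 -0.05" --pt "0 0 0" --pt "0 0 0" --turn '[0,0,0,0,0,0,0,0,0,0]'

```text
time: 7.95
ee_pos: [0.4967, -0.141, 0.027]
eef_rot: [0.738, 0.674, 0.0, 0.0]
ft_force: [-0.3, 0.9, -1.4]
width: 0.0344
grip_force: 20.0
```

Request:
step_arm --pt "0 0 -0.03" --pt "0 0 -0.03" --pt "0 0 0" --turn '[0,0,0]'

```text
time: 8.25
ee_pos: [0.4964, -0.1409, 0.0251]
eef_rot: [0.738, 0.674, 0.0, 0.0]
ft_force: [0.1, -0.0, -2.4]
width: 0.035
grip_force: 20.0
```

Request:
step_arm --pt "0 0 -0.02" --pt "0 0 -0.02" --pt "0 0 0" --turn '[0,0,0]'

```text
time: 8.55
ee_pos: [0.4965, -0.141, 0.0243]
eef_rot: [0.738, 0.674, 0.0, -0.0]
ft_force: [-0.6, 0.6, 3.3]
width: 0.0345
grip_force: 20.0
```

Contact (+3.3 N). Opening partway, then lifting clear.

Request:
step_arm --pt "0 0 0" --pt "0 0 0" --pt "0 0 0" --pt "0 0 0" --pt "0 0 0" --pt "0 0 0" --turn '[0,0,0,0,0,0]' --grip 0.33

```text
time: 9.15
ee_pos: [0.4964, -0.141, 0.0241]
eef_rot: [0.738, 0.674, 0.0, 0.0]
ft_force: [0.3, 0.2, 0.1]
width: 0.0577
grip_force: 0.0
```

Request:
step_arm --pt "0 0 0.3" --pt "0 0 0.6" --pt "0 0 1" --pt "0 0 1" --pt "0 0 1" --pt "0 0 1" --pt "0 0 0.6" --pt "-1 0 0" --pt "-1 0 0" --pt "-1 0 0" --pt "0 0 0" --turn '[0,0,0,0,0,0,0,0,0,0,0]'

```text
time: 10.25
ee_pos: [0.4193, -0.1415, 0.1624]
eef_rot: [0.739, 0.674, 0.001, -0.001]
ft_force: [0.6, 0.4, 0.3]
width: 0.0584
grip_force: 0.0
```

Run:
```python
from bench import *
from h import *
c=camera("top");W=world(c);I=c["image"]
P=W[160:260,160:290].reshape(-1,3);J=I[160:260,160:290].reshape(-1,3)
m=(P[:,2]>.052)&(P[:,2]<.07);dark=J.max(1)<60
t=P[m&dark];print("tab",len(t),t.mean(0),np.ptp(t,0))
b=P[m&~dark];print("tube",len(b),(b.min(0)+b.max(0))/2,np.ptp(b,0))
a=I[150:270,160:290,::-1]
cv2.imwrite("pics/t2.png",cv2.resize(a,None,fx=5,fy=5,interpolation=cv2.INTER_CUBIC))
print(read_state()["ee_pos"],read_state()["width"])
```

```text
<stdin>:6: RuntimeWarning: Mean of empty slice.
  ret = um.true_divide(
Traceback (most recent call last):
ValueError: zero-size array to reduction operation maximum which has no identity
```

Request:
step_arm --pt "0.75 0.57 0" --pt "0.75 0.57 0" --pt "0.75 0.57 0" --pt "0.75 0.57 0" --pt "0.75 0.57 0" --pt "0.75 0.57 0" --pt "0.75 0.57 0" --pt "0.75 0.57 0" --pt "0 0 0" --pt "0 0 0" --turn '[0,0,0,0,0,0,0,0,0,0]' --grip 1

```text
time: 11.3
ee_pos: [0.572, -0.027, 0.1616]
eef_rot: [0.738, 0.675, -0.0, 0.0]
ft_force: [-0.1, -0.3, -0.3]
width: 0.0005
grip_force: 0.0
```

Run:
```python
from bench import *
from h import *
c=camera("side");W=world(c);I=c["image"]
P=W[160:290,190:320].reshape(-1,3);J=I[160:290,190:320].reshape(-1,3)
o=np.array([.5175,-.0855]);R=np.array([[.9954,-.0958],[.0958,.9954]])
L=(P[:,:2]-o)@R.T
inn=(abs(L[:,1])<.1)&(L[:,0]>-.06)&(L[:,0]<.07)
m=inn&(P[:,2]>.054)&(P[:,2]<.066);print("tall pts local")
q=L[m];J=J[m]
for n,s in (("tab",q[:,0]>.025),("tube",q[:,0]<.02)): print(n,s.sum(),q[s].min(0),q[s].max(0))
cv2.imwrite("pics/s2.png",cv2.resize(I[160:280,190:320,::-1],None,fx=5,fy=5,interpolation=cv2.INTER_CUBIC))
s=read_state();print(s["ee_pos"],s["width"],s["ft_force"])
```

```text
tall pts local
tab 48 [0.03118568 0.02174299] [0.05403918 0.03560202]
tube 84 [-0.03362269 -0.07922199] [ 0.00030745 -0.04420737]
[ 0.57152411 -0.02755224  0.16167832] 0.0007095900299238444 [-0.16269523 -0.46742336  0.06756485]
```

View pics/s2.png

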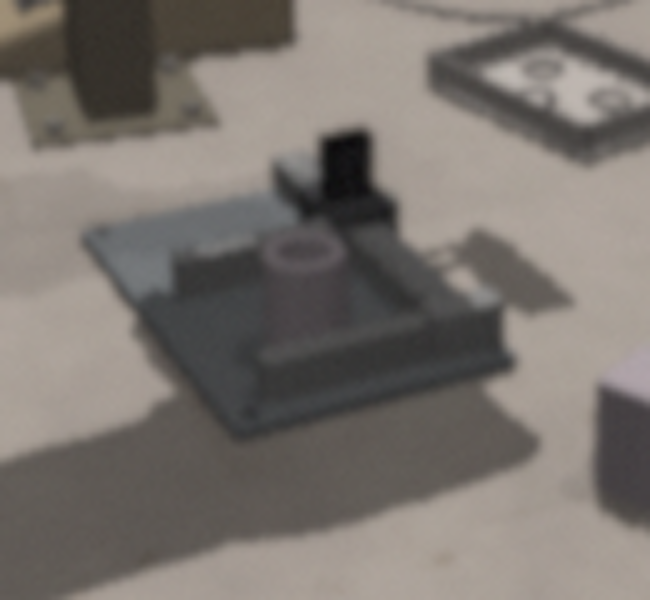

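The tube stands upright by the fixed jaw (crop (303,285)), and the tab is at crop (345,165). The closed gripper goes down behind the tab.

Request:
step_arm --pt "-0.12 0 -0.8" --pt "0 0 -0.8" --pt "0 0 -0.8" --pt "0 0 -0.8" --pt "0 0 -0.8" --pt "0 0 -0.6" --pt "0 0 -0.27" --pt "0 0 0" --pt "0 0 0" --turn '[0,0,0,0,0,0,0,0,0]'

```text
time: 12.25
ee_pos: [0.5689, -0.0272, 0.0406]
eef_rot: [0.738, 0.674, 0.0, 0.0]
ft_force: [-0.5, 0.0, 0.2]
width: 0.0003
grip_force: 0.0
```

Request:
step_arm --pt "-0.02 -0.2 0" --pt "-0.02 -0.2 0" --pt "-0.01 -0.1 0" --pt "-0.01 -0.1 0" --pt "-0.01 -0.1 0" --pt "-0.01 -0.1 0" --pt "0 0 0" --turn '[0,0,0,0,0,0,0]'

```text
time: 12.95
ee_pos: [0.5665, -0.0469, 0.0399]
eef_rot: [0.738, 0.674, 0.0, -0.0]
ft_force: [1.1, 2.2, 1.8]
width: 0.0005
grip_force: 0.8
```

Request:
step_arm --pt "-0.02 -0.2 0" --pt "-0.02 -0.2 0" --pt "-0.02 -0.2 0" --pt "-0.02 -0.2 0" --pt "-0.02 -0.2 0" --pt "-0.02 -0.2 0" --pt "-0.01 -0.1 0" --pt "0 0 0" --turn '[0,0,0,0,0,0,0,0]'

```text
time: 13.75
ee_pos: [0.5629, -0.0804, 0.0398]
eef_rot: [0.739, 0.674, -0.0, 0.0]
ft_force: [0.4, -0.1, -0.1]
width: -0.0001
grip_force: 0.0
```

Request:
step_arm --pt "-0.01 -0.1 0" --pt "0 -0.06 0" --pt "-0.01 -0.06 0" --turn '[0,0,0]'

```text
time: 14.05
ee_pos: [0.5624, -0.0848, 0.0397]
eef_rot: [0.738, 0.674, -0.0, -0.0]
ft_force: [-0.8, 2.9, 1.2]
width: 0.0005
grip_force: 1.5
```

```bash
cat > look.py <<'E'
from bench import *
from h import *
import sys
c=camera("side");W=world(c);I=c["image"]
P=W[160:290,190:320].reshape(-1,3)
o=np.array([.5175,-.0855]);R=np.array([[.9954,-.0958],[.0958,.9954]])
L=(P[:,:2]-o)@R.T;inn=(abs(L[:,1])<.1)&(L[:,0]>-.06)&(L[:,0]<.07)
m=inn&(P[:,2]>.054)&(P[:,2]<.066);q=L[m]
for n,s in (("tab",q[:,0]>.025),("tube",q[:,0]<.02)): 
    if s.any(): print(n,s.sum(),q[s].min(0),q[s].max(0))
cv2.imwrite(f"pics/{sys.argv[1]}.png",cv2.resize(I[160:280,190:320,::-1],None,fx=5,fy=5,interpolation=cv2.INTER_CUBIC))
s=read_state();print(s["ee_pos"],s["ft_force"],s["time"])
E
python3 look.py s3
```

```text
tab 90 [ 0.03136113 -0.02069701] [0.05555788 0.01473502]
tube 86 [-0.03320353 -0.07797244] [ 0.00029843 -0.04396658]
[ 0.56242723 -0.08516078  0.03973783] [-0.44855816  2.56179936  0.37919505] 14.1
```

View pics/s3.png

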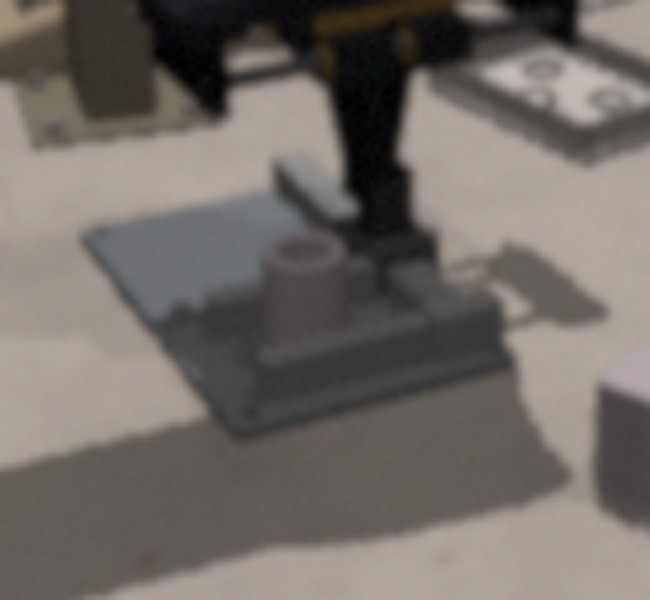

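The fingers are pushing the tab (crop (385,200)); the moving jaw is near the still-upright tube (crop (303,285)). The force is sliding friction only, so I continue in small steps.

Request:
step_arm --pt "0 -0.04 0" --pt "-0.01 -0.04 0" --pt "0 -0.04 0" --pt "-0.01 -0.04 0" --pt "0 0 0" --turn '[0,0,0,0,0]'

```text
time: 14.6
ee_pos: [0.562, -0.0892, 0.0397]
eef_rot: [0.738, 0.674, -0.0, 0.0]
ft_force: [-0.8, 1.7, -1.0]
width: 0.0002
grip_force: 1.0
```

Request:
step_arm --pt "0 -0.04 0" --pt "-0.01 -0.04 0" --pt "0 0 0" --turn '[0,0,0]'

```text
time: 14.9
ee_pos: [0.5618, -0.0912, 0.0397]
eef_rot: [0.738, 0.674, -0.0, 0.0]
ft_force: [-0.8, 1.8, -1.4]
width: 0.0003
grip_force: 1.1
```

Request:
step_arm --pt "0 -0.04 0" --pt "0 0 0" --turn '[0,0]'

```text
time: 15.1
ee_pos: [0.5618, -0.0921, 0.0398]
eef_rot: [0.738, 0.674, -0.0, -0.0]
ft_force: [-1.0, 2.2, -1.1]
width: 0.0006
grip_force: 1.2
```

Request:
step_arm --pt "0 -0.04 0" --pt "0 0 0" --turn '[0,0]'

```text
time: 15.3
ee_pos: [0.5617, -0.0929, 0.0397]
eef_rot: [0.738, 0.674, -0.0, -0.0]
ft_force: [-2.0, 4.5, 0.0]
width: 0.0003
grip_force: 1.8
```

Request:
step_arm --pt "0 -0.02 0" --pt "0 0 0" --turn '[0,0]'

```text
time: 15.5
ee_pos: [0.5617, -0.0934, 0.0397]
eef_rot: [0.738, 0.674, -0.0, -0.0]
ft_force: [-1.9, 3.9, -0.4]
width: 0.0002
grip_force: 2.0
```

Request:
step_arm --pt "0 -0.02 0" --pt "0 0 0" --turn '[0,0]'

```text
time: 15.7
ee_pos: [0.5617, -0.094, 0.0398]
eef_rot: [0.738, 0.674, -0.0, -0.0]
ft_force: [-3.0, 4.4, -1.2]
width: 0.0007
grip_force: 2.0
```

Request:
step_arm --pt "0 -0.02 0" --pt "0 0 0" --turn '[0,0]'

```text
time: 15.9
ee_pos: [0.5618, -0.0945, 0.0398]
eef_rot: [0.738, 0.674, -0.0, -0.0]
ft_force: [-2.6, 4.3, -0.7]
width: 0.0003
grip_force: 1.9
```

Request:
step_arm --pt "0 -0.02 0" --pt "-0.01 -0.02 0" --pt "0 0 0" --turn '[0,0,0]'

```text
time: 16.2
ee_pos: [0.5618, -0.0954, 0.0398]
eef_rot: [0.738, 0.674, 0.0, 0.0]
ft_force: [-1.6, 4.4, -1.7]
width: 0.0006
grip_force: 2.2
```

Request:
step_arm --pt "0 -0.02 0" --pt "0 0 0" --turn '[0,0]'

```text
time: 16.4
ee_pos: [0.5617, -0.0957, 0.0398]
eef_rot: [0.738, 0.674, 0.0, -0.0]
ft_force: [-1.7, 4.7, -1.4]
width: 0.0004
grip_force: 2.5
```

```bash
python3 look.py s4
```

```text
tab 92 [ 0.03132378 -0.03179101] [0.05609483 0.00330414]
tube 89 [-0.03469061 -0.08107916] [ 0.00025642 -0.04463499]
[ 0.56175268 -0.09573611  0.03980565] [-1.89430959  4.61601126 -1.81636927] 16.45
```

View pics/s4.png

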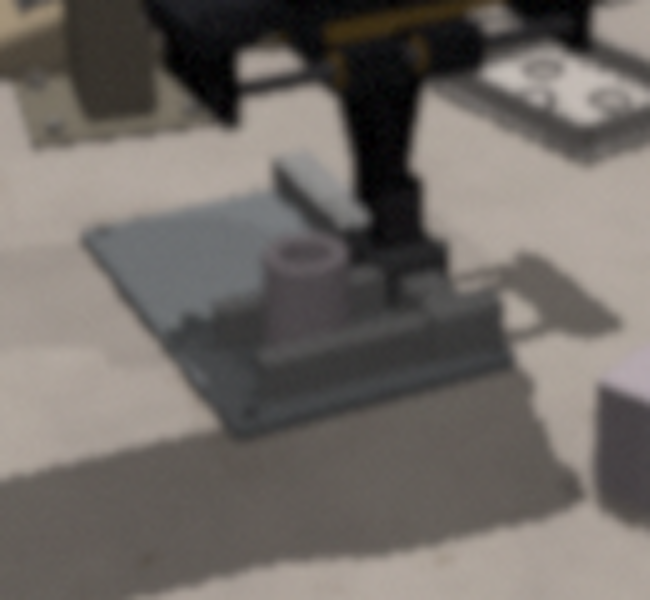

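The tube is upright and the moving jaw is against or nearly against it (crop (340,290)). Still near the friction plateau, so I keep going in half-millimetre steps and watch for the rise.

Request:
step_arm --pt "0 -0.02 0" --pt "0 0 0" --turn '[0,0]'

```text
time: 16.65
ee_pos: [0.5617, -0.096, 0.0398]
eef_rot: [0.738, 0.674, 0.0, -0.0]
ft_force: [-1.1, 6.2, -0.4]
width: 0.0003
grip_force: 2.8
```

Request:
step_arm --pt "0 -0.02 0" --pt "0 0 0" --turn '[0,0]'

```text
time: 16.85
ee_pos: [0.5617, -0.0963, 0.0398]
eef_rot: [0.738, 0.675, 0.0, -0.0]
ft_force: [-2.4, 5.4, -1.0]
width: 0.0005
grip_force: 3.1
```

Request:
step_arm --pt "0 -0.02 0" --pt "0 0 0" --pt "0 0 0" --turn '[0,0,0]'

```text
time: 17.15
ee_pos: [0.5617, -0.0966, 0.0398]
eef_rot: [0.738, 0.675, 0.0, -0.0]
ft_force: [-2.1, 6.4, -0.3]
width: 0.0006
grip_force: 3.3
```

Request:
step_arm --pt "0 -0.02 0" --pt "0 0 0" --pt "0 0 0" --turn '[0,0,0]'

```text
time: 17.45
ee_pos: [0.5617, -0.097, 0.0398]
eef_rot: [0.738, 0.675, 0.0, -0.001]
ft_force: [-1.8, 6.8, 0.5]
width: 0.0006
grip_force: 3.6
```

A steady rise confirms contact with both jaws. Backing off, lifting and clearing the view.

Request:
step_arm --pt "0.01 0.1 0" --pt "0.03 0.3 0" --pt "0.05 0.5 0" --pt "0 0 0.6" --pt "0 0 1" --pt "0 0 1" --pt "0 0 1" --pt "0 0 1" --pt "0 0 0.5" --pt "0 0 0" --turn '[0,0,0,0,0,0,0,0,0,0]'

```text
time: 18.45
ee_pos: [0.565, -0.0757, 0.1694]
eef_rot: [0.738, 0.674, 0.001, 0.001]
ft_force: [0.1, -0.9, -0.3]
width: 0.0005
grip_force: 0.0
```

Request:
step_arm --pt "-0.5 -1 0.2" --pt "-0.5 -1 0" --pt "-0.5 -1 0" --pt "-0.5 -1 0" --pt "-0.5 -1 0" --pt "-0.5 -1 0" --pt "-0.5 -1 0" --pt "-0.5 -1 0" --pt "0 -1 0" --pt "0 -1 0" --pt "0 -1 0" --pt "0 0 0" --turn '[0,0,0,0,0,0,0,0,0,0,0,0]'

```text
time: 19.65
ee_pos: [0.4621, -0.3536, 0.1712]
eef_rot: [0.74, 0.673, -0.001, -0.0]
ft_force: [-0.8, -0.5, -0.1]
width: 0.0004
grip_force: 0.0
```

```bash
python3 look.py s5
python3 - <<'E'
from bench import *
import cv2
c=camera("top");a=c["image"][155:255,160:290,::-1]
cv2.imwrite("pics/t5.png",cv2.resize(a,None,fx=6,fy=6,interpolation=cv2.INTER_CUBIC))
E
```

```text
tab 56 [ 0.03105941 -0.03271572] [ 0.05506594 -0.01829585]
tube 93 [-0.03404456 -0.0818501 ] [ 0.0003463  -0.04380599]
[ 0.46264722 -0.35181619  0.17112611] [ 0.28207746  0.64103181 -0.63743939] 19.7
```

View pics/s5.png

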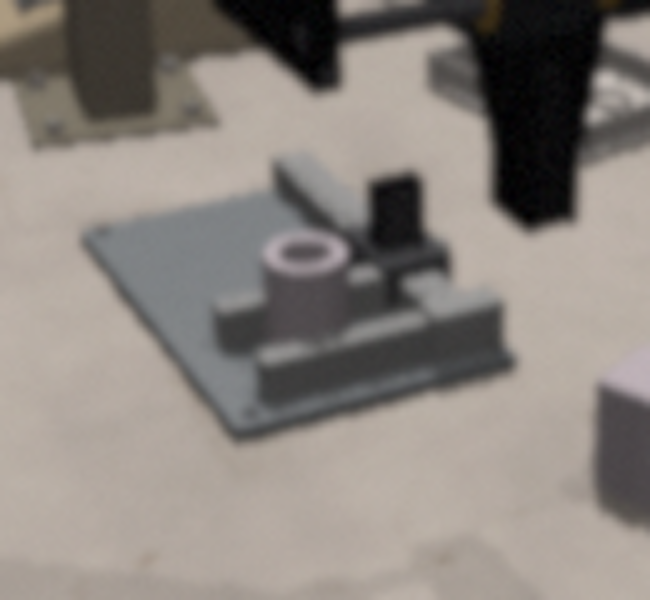

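View pics/t5.png

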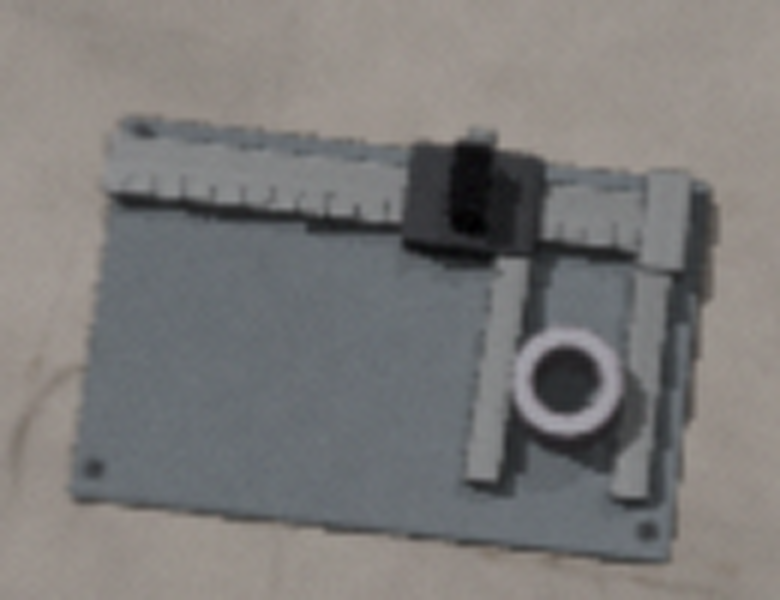

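The tube stands upright between the jaws (top crop (568,382)), and the tab and gripper are clear. One numeric check of the gap between the jaws.

Run:
```python
from h import *
import pickle
c=pickle.load(open("c0.pkl","rb"))["top"]
f=lambda L,z:ray(c,np.array(L)/6+[159.58,154.58],z)[:,:2]
o=np.array([.5175,-.0855]);R=np.array([[.9954,-.0958],[.0958,.9954]]);l=lambda p:(p-o)@R.T
print("moving",l(f([(527,262),(500,482)],.028)));print("fixed",l(f([(640,270),(612,497)],.028)))
print("tube L/R/centre",l(f([(513,377),(624,388),(568,382)],.058)))
print("tab top",l(f([(475,140),(475,190)],.062)))
```

```text
moving [[ 0.02547253 -0.04277141]
 [-0.04741868 -0.04207961]]
fixed [[ 0.02685118 -0.07987968]
 [-0.04845828 -0.07858585]]
tube L/R/centre [[-0.01719855 -0.04354559]
 [-0.0169461  -0.07855693]
 [-0.01693008 -0.06086998]]
tab top [[ 0.05641163 -0.02323333]
 [ 0.04028967 -0.02509951]]
```

```bash
python3 -c "
from bench import *
print(close_job())"
```

```text
the job is handed in; nothing more can be done
None
```

The tube is standing upright on the caliper plate, held in light contact between both jaws (measured gap about 36.5–37 mm against its 36 mm width). The tab and tube are released, the arm is clear, and the job was handed in at about 20 s; no verdict came back.

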